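# Free the viewing dish from its bayonet stand and hold the amber over the light pad

## Task

The loose amber ball is to be looked at against the light. Draw the locking bolt of the stand, take the glass dish by its arched handle, turn it a quarter turn counter-clockwise (seen from above) to free its bayonet and lift it off, then finish while still holding the dish level and still over the middle of the light pad, roughly a hand's breadth (6 to 18 cm) above it. Keep the ball in the middle of the dish the whole time without touching it, and leave the other things on the desk where they are.

Things in the scene. Friction and masses are not known exactly. Their poses are not given: they have to be found in the camera images.
- stand: Fixed stand, origin at the centre of its underside on the table, z up: round dark wooden foot (136 mm across, 12 mm high), a brass bayonet socket in its middle (72 mm across, top at 32 mm) that carries the dish, and a wooden tongue with a slide bolt, which reaches 133 mm from the origin along the stand's own -x, roughly towards the robot.
- stand_seat (a point): Centre of the socket's top, 32 mm above the table. The dish's two ears are held under its lip (2.5 mm play up, 2.5 mm sideways) and face the lip's two openings, at the stand's +x and -x, after +90 degrees about z (counter-clockwise from above), with about 8 degrees of play either way; a stop follows just beyond. Then it lifts straight out, clear after 15 mm. Clockwise it is barred.
- bolt (a joint): Slide bolt on the stand's tongue, m: 0 to 0.003 = shot (its nose lies in the notch under the dish and bars it from turning), 0.016 = fully drawn. It slides along the stand's -x, away from the dish, frees the dish from 0.012 on, stays where it is left and moves against about 1.5 N of friction.
- bolt_knob (a point): Waist of the bolt's upright brass knob (15 mm thick, from 30 to 61 mm above the table); this point is 47.5 mm above the table, moves with the bolt, and lies 102.5 mm from the stand's axis at joint 0. Under it is a wooden bed 24 mm wide with its top at 24 mm; two keepers (34 mm high, 21 mm wide) stand on the dish's side of it, 17 mm or more from its axis.
- dish: Loose round dish of clear glass in a brass rim, 110 mm across, about 0.22 kg. Origin on its axis at the underside of its flange, which rests on the socket's top; rim top 17 mm above. Below: a collar 40 mm across, 15 mm deep, with ears at +y and -y and the bolt's notch at -x. An arched handle spans it along its own y. Locked, its axes are parallel to the stand's.
- dish_grip (a point): Centre of the wooden grip at the top of the dish's arch, on the dish's axis, 72 mm above its origin: a bar 12 mm thick (along the dish's x), 44 mm long (its y), 16 mm high. The ball's top is 41 mm below this point.
- dish_floor (a point): Centre of the dish's glass floor, 5 mm above its origin; the glass is a very shallow cone that rises outwards at 7 degrees.
- amber: The loose amber ball, 26 mm across, 12 g, lying in the middle of the dish; it rolls if the dish is tilted or jerked. This origin turns with the ball: see amber_center.
- amber_center (a point): Centre of the amber ball.
- light_pad: Fixed flat light pad, a grey frame with a white panel, 160 mm (its x) by 120 mm (its y), 8 mm high; origin at the centre of its underside on the table.
- magnifier: Bystander: reading glass lying flat, 186 x 79 x 14 mm. Leave it.
- mug: Bystander: white mug, 82 mm wide, 91 mm high, on a coaster at the back left. Leave it.
- journal: Bystander: dark bound book lying flat, 152 x 108 x 17 mm. Leave it.
- sharpener: Bystander: small brass pencil sharpener, 15 x 24 x 13 mm. Leave it.
- card_box: Bystander: small white card box, 55 x 70 x 40 mm. Leave it.

How it is judged:
By the outcome, as a careful person would: the job done as asked, in the order asked, and still so for the second after the job is handed in, while the arm keeps its last pose, push and grip.
It also fails if it takes over 59 s, if anything falls off the work surface, if the arm or the gripper's body presses on something with over 40 N, if the wrist force passes 120 N, or if a joint passes its speed limit or range.

## Robot

A 6-joint arm with a two-finger parallel gripper is mounted at the origin on a cart in front of the work surface, level with it; the furniture and walls round the work are solid. World frame = base frame: x ahead of the robot, y to its left, z up, the work surface at z = 0. Lengths are in m, angles in rad, forces in N, time in s.
With the tool pointing down it reaches from about 0.3 to 0.875 m from the base axis. Payload 4.2 kg.
Tool frame: the origin (TCP) lies midway between the tips of the shut fingers; the grasp point (between the pads) lies 19 mm behind it; z points along the fingers, y is the line along which they close (so a half turn about z gives the same grasp; the last joint's range is limited). The gripper opens to 85 mm and grips with 20 to 120 N. Pads are 22 mm wide; open, the fingers measure 114 mm over their backs; the gripper's body (76 mm by 85 mm) begins 54 mm behind the grasp point. The pads swing forward as they close: fully open they stand 13 mm farther back than shut.
Start: joints at [1.192, 0.32, 1.565, -0, 1.257, -0.02], TCP at [0.202, 0.538, 0.231] pointing down, gripper open.
Joint ranges: [-3.11, 3.11], [-0.84, 2.01], [0.21, 2.61], [-1.34, 4.49], [0.05, 2.63], [-2.56, 2.56]. Speed limits (rad/s): [2.57, 2.57, 3.14, 3.14, 3.14, 3.14].

## Interface

Orientations are given as a rotation vector (axis times angle).
In Python, from rig import ctrl gives the robot as it stands. The module is installed in compiled form; this text tells all that it offers.
- The arm moves only by the shell command python3 -m pendant 'ROWS' [OPENING]. ROWS is JSON, a list of rows, each a list of 6 numbers: the shift along the tool's x, y, z in mm, then the turn, a rotation vector about the tool's x, y, z in rad. A call has exactly 5 rows; each row shifts and turns the commanded pose from where the row before left it, along the tool's axes as they then stand; what a row does not reach is not made up. A row lasts 1/10 s, in which the tool goes at most 50 mm and 8.59 degrees, less where a joint would pass 70% of its speed; a pose out of reach is approached as far as the arm can. A call is refused whole if a number of a shift passes 50 or a number of a turn 0.15, either way. A call with a gripper value outside its range is refused whole. OPENING is the finger opening in mm, from 0 to 85.4, set as the call begins (- or left out, the last holds). The fingers move at their own pace and stop on an object; the grip force is fixed at half the most. Time passes only in rows, so rows that do not move let the fingers close, or fill a call up. It gives the time, the measured TCP pose, the force, the opening and the grip force at its end, in the units of the state.
- ctrl.sense(): the state, without advancing time (a new reading comes with each control period).
- ctrl.get_image(name): name is "side" or "top"; returns a dict with "color" (480x640x3 uint8, blue, green, red), "fx", "fy", "cx", "cy" (pixels), "R" (3x3) and "t" (3): a world point X has camera coordinates R X + t. Camera axes: x right, y down, z forward; pixel columns grow to the right and rows downward; lengths in m; the calibration is good to about 2 mm. A picture is of the moment at which its call begins. There is no depth.
- ctrl.close_job(): hands the job in; it is judged then, once.
The state is a dict: "time": time; "joint_positions": joint angles; "joint_vel": joint speeds; "joint_efforts": joint torques, N m; "tcp_pos": TCP position; "eef_rot": TCP orientation; "contact_force": force on the tool from outside, world axes, zero at the start; "torque": the same for the moment, N m; "opening": finger opening in m; "gripper_force": force on a finger pad.
Only numpy, scipy, OpenCV 4.12 (cv2) and the standard library are available. Lean on these libraries where they do the work, as an engineer would, in place of code of your own. Each camera call takes 0.05 s, during which the arm holds its last target. There are 200 camera calls.

## Working session

There is one attempt and no reset: what is moved stays moved. The work goes in short steps, Python scripts to look and compute and a shell command to move; the robot and the scene stay as the last step left them, time stands still between calls to the robot, and variables do not carry over. Pictures are saved under pics/ and viewed, at most 10 in all, crops included, and the job is handed in when it is done.

```bash
mkdir -p pics; cat > h.py <<'E'
import numpy as np, cv2
from rig import ctrl
def snap(n,f):
    im=ctrl.get_image(n); cv2.imwrite('pics/'+f,im['color']); return im
def ray(im,u,v,z):
    R=np.array(im['R']);t=np.array(im['t']);c=-R.T@t
    d=R.T@np.array([(u-im['cx'])/im['fx'],(v-im['cy'])/im['fy'],1]); return c+d*(z-c[2])/d[2]
E
python3 - <<'E'
from h import *
import pickle
for n in('top','side'):
    im=snap(n,n+'0.png'); pickle.dump(im,open(n+'.pkl','wb')); print(n,-np.array(im['R']).T@im['t'],im['fx'])
s=ctrl.sense();print(s['time'],s['tcp_pos'],s['eef_rot'],s['opening'])
E
```

```text
top [ 0.3556846  -0.02048895  1.3629776 ] 489.1864947188495
side [0.44532694 1.12134659 0.78082168] 509.0323252769265
0.1 [0.2017313  0.53799803 0.23057099] [-5.60520086e-01 -3.09080993e+00  2.45348061e-03] 0.08548042772678993
```

View pics/top0.png

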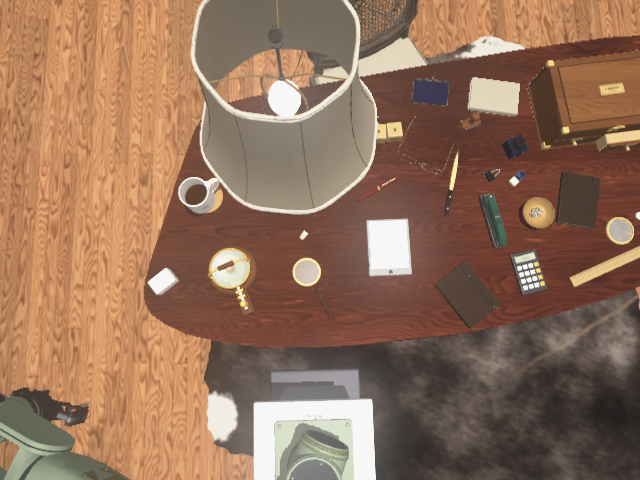

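View pics/side0.png

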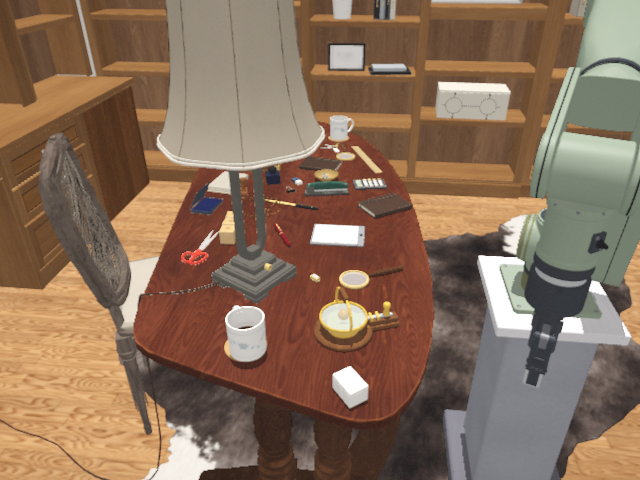

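Top: dish at (230,268), bolt tongue toward (245,305), light pad about (389,247), lampshade ahead of the stand. Side: dish (344,318), knob (387,310). Zooming on the stand in both views.

```bash
python3 - <<'E'
from h import *
a=cv2.imread('pics/top0.png')[235:325,190:270]; b=cv2.imread('pics/side0.png')[270:360,300:410]
a=cv2.resize(a,None,fx=4.2,fy=6,interpolation=2) if 0 else cv2.resize(a,None,fx=4,fy=4,interpolation=2)
b=cv2.resize(b,None,fx=4,fy=4,interpolation=2)
cv2.imwrite('pics/z.png',np.hstack([a,b]))
import pickle
im=pickle.load(open('top.pkl','rb'));g=cv2.cvtColor(im['color'],cv2.COLOR_BGR2HSV)
m=cv2.inRange(g,(0,0,200),(180,50,255))
cs,_=cv2.findContours(m[200:300,340:430].copy(),0,2)
c=max(cs,key=cv2.contourArea)+[340,200];r=cv2.minAreaRect(c);print('pad',r,ray(im,*r[0],.008), [ray(im,*p,.008)[:2].round(3) for p in cv2.boxPoints(r)])
for n,p,z in [('dish',(230,268.5),.049),('foot',(232,269),.012),('knob',(240,292),.06)]: print(n,ray(im,*p,z))
E
```

```text
pad ((388.7630920410156, 246.73538208007812), (55.47002029418945, 41.71345520019531), 86.8201675415039) [ 0.56131218 -0.2242606   0.008     ] [array([ 0.639, -0.165]), array([ 0.642, -0.283]), array([ 0.485, -0.283]), array([ 0.482, -0.167])]
dish [0.50740221 0.21313524 0.049     ]
foot [0.51012956 0.21416986 0.012     ]
knob [0.44272928 0.18452056 0.06      ]
```

View pics/z.png

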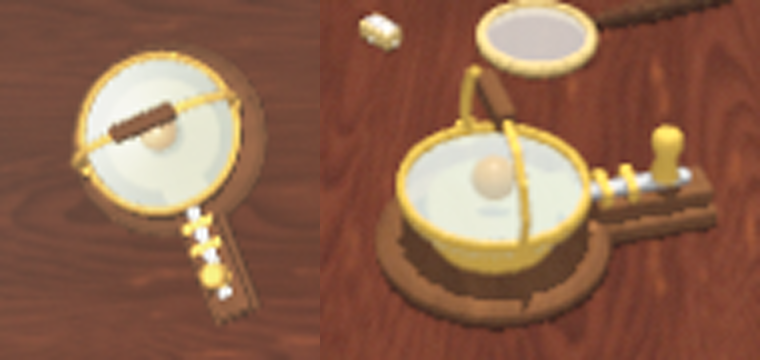

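The zoom shows, in full-image pixels: top view rim centre (229.8,268.3), grip centre (225.8,265.5), knob (243,303); side view knob head (386.5,303), grip (344,294).

```bash
cat >> h.py <<'E'
def tri(a,pa,b,pb):
    A=[];y=[]
    for im,p in((a,pa),(b,pb)):
        R=np.array(im['R']);t=np.array(im['t']);r=np.array([(p[0]-im['cx'])/im['fx'],(p[1]-im['cy'])/im['fy']])
        for k in(0,1): A.append(r[k]*R[2]-R[k]);y.append(t[k]-r[k]*t[2])
    return np.linalg.lstsq(np.array(A),np.array(y),rcond=None)[0]
E
python3 - <<'E'
from h import *
import pickle
T=pickle.load(open('top.pkl','rb'));S=pickle.load(open('side.pkl','rb'))
rim=ray(T,229.8,268.3,.049);gt=ray(T,225.8,265.5,.108);kn=ray(T,243,303,.058)
print('rim',rim,'grip',gt,'knob',kn)
print('tri grip',tri(T,(225.8,265.5),S,(344,294)),'knob',tri(T,(243,303),S,(386.7,304)))
print('side knob',ray(S,386.7,304,.058),'side rim',ray(S,(495-320)/4+300,185/4+270,.049),'side grip',ray(S,343.8,293.5,.104))
c=(rim+gt)/2
d=kn-c;print('dist',np.hypot(*d[:2]),'yaw(-x dir)',np.degrees(np.arctan2(-d[1],-d[0])))
g1,g2=[ray(T,190+x/4,235+y/4,.108) for x,y in((112,134),(174,108))];e=g1-g2;print('grip y dir',np.degrees(np.arctan2(e[1],e[0]))-90,np.hypot(*e[:2]))
from scipy.spatial.transform import Rotation as Ro
print(Ro.from_rotvec(ctrl.sense()['eef_rot']).as_matrix().round(3))
E
```

```text
rim [0.50795914 0.2136755  0.049     ] grip [0.50866053 0.21348402 0.108     ] knob [0.41360047 0.17692764 0.058     ]
tri grip [0.50877421 0.21392537 0.10562088] knob [0.41288944 0.17700452 0.05766881]
side knob [0.4121812 0.177498  0.058    ] side rim [0.50762638 0.22139957 0.049     ] side grip [0.50934311 0.20997883 0.104     ]
dist 0.10155413549379384 yaw(-x dir) 21.15622651605464
grip y dir 21.58374235119969 0.04288205898627577
[[-0.936  0.351 -0.001]
 [ 0.351  0.936 -0.001]
 [ 0.    -0.002 -1.   ]]
```

```bash
cat >> h.py <<'E'
from scipy.spatial.transform import Rotation as Ro
C=np.array([.5083,.2137]);YAW=21.3
def st(x,y,z,): # stand frame -> world
    a=np.radians(YAW);return np.array([C[0]+x*np.cos(a)-y*np.sin(a),C[1]+x*np.sin(a)+y*np.cos(a),z])
def go(p,yaw=None,tilt=True):
    s=ctrl.sense();R=Ro.from_rotvec(s['eef_rot']).as_matrix();y0=np.degrees(np.arctan2(R[1,1],R[0,1]))
    print('t',round(s['time'],2),'tcp',np.round(s['tcp_pos'],4),'yaw',y0.round(2),'zaxis',R[:,2].round(4),'F',np.round(s['contact_force'],1),'op',round(s['opening'],4),'gf',s['gripper_force'],'q6',round(s['joint_positions'][5],2))
    print('shift mm in tool',(R.T@(np.array(p)-s['tcp_pos'])*1000).round(1), '' if yaw is None else 'turn z %.3f'%-np.radians(yaw-y0))
E
python3 -m pendant '[[0,0,0,0,0,-0.146],[0,0,0,0,0,-0.146],[0,0,0,0,0,-0.146],[0,0,0,0,0,-0.146],[0,0,0,0,0,-0.146]]' 50
python3 - <<'E'
from h import *
import pickle
T=pickle.load(open('top.pkl','rb'));S=pickle.load(open('side.pkl','rb'))
print('shade near',tri(T,(280,212),S,(322,135)),'left',tri(T,(203,130),S,(240,165)))
go(st(-.1025,0,.13),YAW+90)
E
```

```text
time: 0.6
tcp_pos: [0.2018, 0.5381, 0.2308]
eef_rot: [0.589, -3.085, 0.001]
contact_force: [0.0, 0.3, 0.2]
opening: 0.0501
gripper_force: 0.0
shade near [0.57574126 0.04946385 0.41119366] left [0.73702407 0.20402944 0.40306138]
t 0.6 tcp [0.2018 0.5381 0.2308] yaw 111.61 zaxis [-4.e-04 -1.e-03 -1.e+00] F [0.  0.3 0.2] op 0.0501 gf 0.0 q6 -0.76
shift mm in tool [ -63.  -413.8  101.1] turn z 0.005
```

```bash

python3 -m pendant '[[-5,-30,0,0,0,0],[-6,-42,0,0,0,0],[-6,-42,0,0,0,0],[-6,-42,0,0,0,0],[-6,-42,0,0,0,0]]' >/dev/null
python3 -m pendant '[[-7,-44,0,0,0,0],[-7,-44,0,0,0,0],[-7,-44,20,0,0,0],[-7,-44,20,0,0,0],[-6,-40,20,0,0,0]]' >/dev/null
python3 -m pendant '[[0,0,20,0,0,0],[0,0,20,0,0,0],[0,0,0,0,0,0],[0,0,0,0,0,0],[0,0,0,0,0,0]]'
python3 - <<'E'
from h import *
go(st(-.1025,0,.0285),YAW+90)
t=snap('top','top1.png');s=snap('side','side1.png')
a=cv2.resize(t['color'][240:330,190:280],None,fx=4,fy=4,interpolation=2);b=cv2.resize(s['color'][230:350,310:420],None,fx=3,fy=3,interpolation=2)
cv2.imwrite('pics/z1.png',np.hstack([a,b]))
E
```

```text
time: 2.1
tcp_pos: [0.4114, 0.176, 0.1323]
eef_rot: [-0.58, 3.086, 0.001]
contact_force: [-0.2, -0.0, -0.2]
opening: 0.05
gripper_force: 0.0
t 2.1 tcp [0.4114 0.176  0.1323] yaw 111.3 zaxis [ 1.8e-03  8.0e-04 -1.0e+00] F [-0.2 -0.  -0.2] op 0.05 gf 0.0 q6 -1.56
shift mm in tool [-1.300e+00 -1.000e-01  1.038e+02] turn z 0.000
```

View pics/z1.png

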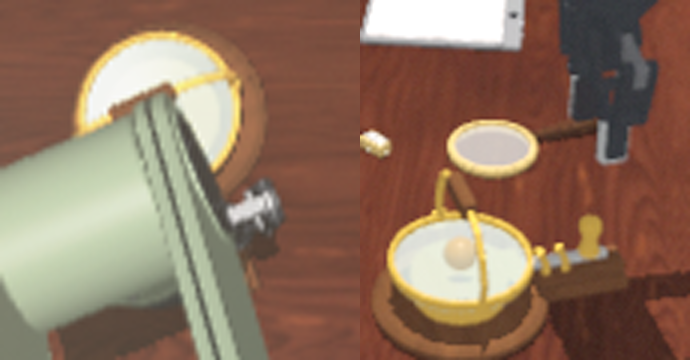

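Side view: the fingers hang over the knob (crop (612,155) vs knob (590,220)); the arm hides the knob in the top view. Descending.

```bash

python3 -m pendant '[[-1,0,20,0,0,0],[0,0,20,0,0,0],[0,0,15,0,0,0],[0,0,10,0,0,0],[0,0,5,0,0,0]]'
python3 -m pendant '[[0,0,10,0,0,0],[0,0,10,0,0,0],[0,0,10,0,0,0],[0,0,2,0,0,0],[0,0,0,0,0,0]]'
python3 - <<'E'
from h import *
go(st(-.1025,0,.0285),YAW+90)
s=snap('side','side2.png')
cv2.imwrite('pics/z2.png',cv2.resize(s['color'][230:350,310:450],None,fx=4,fy=4,interpolation=2))
E
```

```text
time: 2.7
tcp_pos: [0.4117, 0.176, 0.061]
eef_rot: [0.58, -3.087, -0.0]
contact_force: [-0.7, -0.5, -0.3]
opening: 0.0498
gripper_force: 0.0
time: 3.2
tcp_pos: [0.4115, 0.1757, 0.0288]
eef_rot: [0.579, -3.087, 0.0]
contact_force: [-0.1, 0.1, 0.5]
opening: 0.0504
gripper_force: 0.0
t 3.2 tcp [0.4115 0.1757 0.0288] yaw 111.27 zaxis [-1.e-03 -3.e-04 -1.e+00] F [-0.1  0.1  0.5] op 0.0504 gf 0.0 q6 -1.56
shift mm in tool [-1.5  0.2  0.3] turn z -0.001
```

View pics/z2.png

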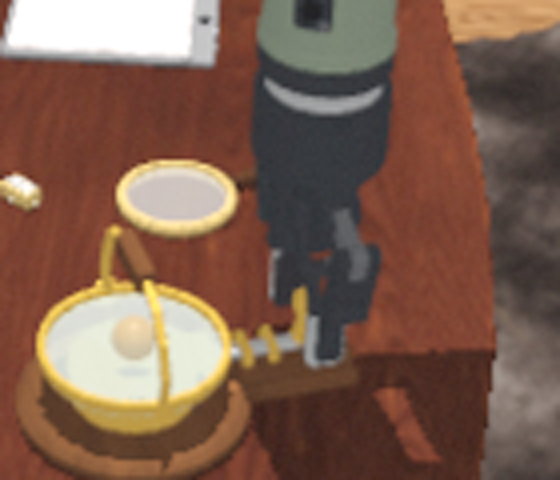

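The side view shows the knob (crop (297,315)) between the far and near fingers. The offset fits the 21° yaw. Closing on it.

```bash

python3 -m pendant '[[0,0,0,0,0,0],[0,0,0,0,0,0],[0,0,0,0,0,0],[0,0,0,0,0,0],[0,0,0,0,0,0]]' 8
python3 -c "
from h import *
go(st(-.1185,0,.0285),YAW+90)
R=Ro.from_rotvec(ctrl.sense()['eef_rot']).as_matrix();print(R.round(3))"
```

```text
time: 3.75
tcp_pos: [0.4114, 0.1774, 0.0298]
eef_rot: [-0.576, 3.088, 0.005]
contact_force: [-4.3, 8.1, 3.2]
opening: 0.0135
gripper_force: 58.4
t 3.75 tcp [0.4114 0.1774 0.0298] yaw 111.15 zaxis [-2.0e-04  2.9e-03 -1.0e+00] F [-4.3  8.1  3.2] op 0.0135 gf 58.363797068595886 q6 -1.56
shift mm in tool [15.  -1.4  1.3] turn z -0.003
[[-0.933 -0.361 -0.   ]
 [-0.361  0.933  0.003]
 [-0.001  0.003 -1.   ]]
```

```bash

python3 -m pendant '[[1,1,0,0,0,0],[3,1,0,0,0,0],[4,0,0,0,0,0],[4,0,0,0,0,0],[4,0,0,0,0,0]]'
python3 -m pendant '[[1,0,0,0,0,0],[0,0,0,0,0,0],[0,0,0,0,0,0],[0,0,0,0,0,0],[0,0,0,0,0,0]]'
```

```text
time: 4.25
tcp_pos: [0.3978, 0.1724, 0.0299]
eef_rot: [-0.579, 3.082, 0.001]
contact_force: [9.1, 2.8, -3.9]
opening: 0.013
gripper_force: 58.4
time: 4.75
tcp_pos: [0.3979, 0.1724, 0.0299]
eef_rot: [-0.578, 3.081, 0.002]
contact_force: [6.0, 1.0, 0.4]
opening: 0.0132
gripper_force: 58.6
```

```bash

python3 -m pendant '[[0,0,0,0,0,0],[0,0,0,0,0,0],[0,0,0,0,0,0],[0,0,0,0,0,0],[0,0,-5,0,0,0]]' 50
python3 -m pendant '[[0,0,-20,0,0,0],[0,0,-30,0,0,0],[0,0,-40,0,0,0],[0,0,-40,0,0,0],[0,0,-10,0,0,0.145]]' >/dev/null
python3 -m pendant '[[0,0,0,0,0,0.145],[0,0,0,0,0,0.145],[0,0,0,0,0,0.145],[0,0,0,0,0,0.145],[0,0,0,0,0,0.145]]' >/dev/null
python3 -m pendant '[[0,0,0,0,0,0.145],[0,0,0,0,0,0.145],[0,0,0,0,0,0.145],[0,0,0,0,0,0.145],[0,0,0,0,0,0.125]]'
python3 - <<'E'
from h import *
go([.5083,.2137,.15],21)
t=snap('top','top3.png');s=snap('side','side3.png')
a=cv2.resize(t['color'][240:330,190:280],None,fx=4,fy=4,interpolation=2);b=cv2.resize(s['color'][270:360,300:410],None,fx=4,fy=4,interpolation=2)
cv2.imwrite('pics/z3.png',np.hstack([a,b]))
E
```

```text
time: 5.25
tcp_pos: [0.3943, 0.1712, 0.0339]
eef_rot: [0.579, -3.085, 0.001]
contact_force: [-0.3, 0.3, -0.1]
opening: 0.0502
gripper_force: 0.0
time: 6.75
tcp_pos: [0.3948, 0.1714, 0.1745]
eef_rot: [-1.786, -2.584, 0.0]
contact_force: [0.7, 1.0, -0.2]
opening: 0.0499
gripper_force: 0.0
t 6.75 tcp [0.3948 0.1714 0.1745] yaw 20.71 zaxis [-2.e-04  1.e-04 -1.e+00] F [ 0.7  1.  -0.2] op 0.0499 gf 0.0 q6 0.02
shift mm in tool [ -0.6 121.1  24.5] turn z -0.005
```

View pics/z3.png

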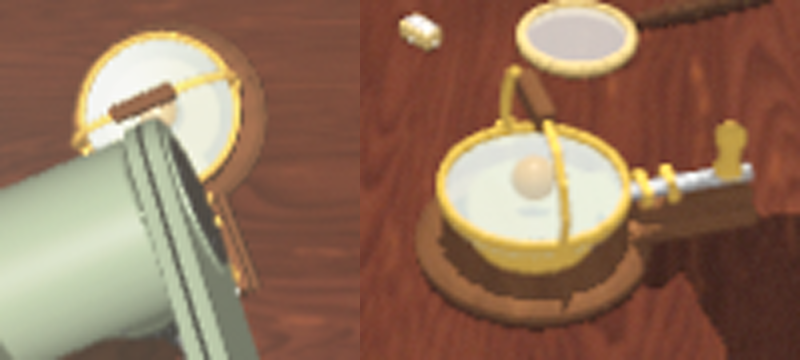

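Side view: the knob has moved from column 386.5 to 392.8. I'll put a number on that, then move over the dish grip.

```bash
python3 - <<'E'
from h import *
import pickle
S=pickle.load(open('side.pkl','rb'))
print(ray(S,386.6,304,.058)-ray(S,392.9,303.8,.058))
E
python3 -m pendant '[[0,20,0,0,0,0],[0,28,0,0,0,0],[0,28,0,0,0,0],[0,25,0,0,0,0],[0,20,0,0,0,0]]'>/dev/null
python3 -m pendant '[[0,0,10,0,0,0],[0,0,10,0,0,0],[0,0,5,0,0,0],[0,0,0,0,0,0],[0,0,0,0,0,0]]'
python3 - <<'E'
from h import *
go([.5083,.2137,.087],21)
s=snap('side','side4.png')
cv2.imwrite('pics/z4.png',cv2.resize(s['color'][230:350,280:420],None,fx=4,fy=4,interpolation=2))
E
```

```text
[0.01441945 0.00233936 0.        ]
time: 7.85
tcp_pos: [0.5075, 0.2147, 0.1494]
eef_rot: [-1.778, -2.59, 0.0]
contact_force: [-0.0, 0.0, -0.3]
opening: 0.0503
gripper_force: 0.0
t 7.85 tcp [0.5075 0.2147 0.1494] yaw 21.05 zaxis [-4.e-04 -1.e-04 -1.e+00] F [-0.   0.  -0.3] op 0.0503 gf 0.0 q6 0.01
shift mm in tool [-1.3  0.4 62.4] turn z 0.001
```

View pics/z4.png

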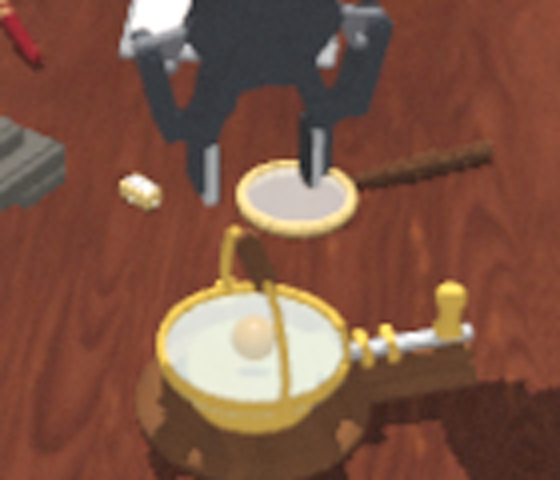

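Bolt displacement is about 14.5 mm, so it is drawn. In the side view the fingers (crop (208,190) and (315,170)) bracket the grip (255,260). Descending and closing.

```bash

python3 -m pendant '[[0,0,15,0,0,0],[0,0,20,0,0,0],[0,0,15,0,0,0],[0,0,10,0,0,0],[0,0,4,0,0,0]]'
python3 -m pendant '[[0,0,0,0,0,0],[0,0,0,0,0,0],[0,0,0,0,0,0],[0,0,0,0,0,0],[0,0,0,0,0,0]]' 30
python3 -m pendant '[[0,0,0,0,0,0],[0,0,0,0,0,0],[0,0,0,0,0,0],[0,0,0,0,0,0],[0,0,0,0,0,0]]' 20
python3 -c "
from h import *
go([.5083,.2137,.085],21)
s=snap('side','side5.png')
cv2.imwrite('pics/z5.png',cv2.resize(s['color'][230:350,280:420],None,fx=4,fy=4,interpolation=2))"
```

```text
time: 8.4
tcp_pos: [0.5078, 0.2148, 0.0848]
eef_rot: [-1.778, -2.589, 0.001]
contact_force: [-0.7, -0.5, -0.0]
opening: 0.05
gripper_force: 0.0
time: 8.9
tcp_pos: [0.5083, 0.215, 0.0857]
eef_rot: [1.779, 2.589, 0.001]
contact_force: [0.1, 0.9, -0.3]
opening: 0.0298
gripper_force: 0.0
time: 9.4
tcp_pos: [0.5081, 0.215, 0.0853]
eef_rot: [-1.779, -2.589, -0.0]
contact_force: [-0.3, 0.7, -0.3]
opening: 0.02
gripper_force: 0.0
t 9.4 tcp [0.5081 0.215  0.0853] yaw 21.03 zaxis [-0.e+00  1.e-04 -1.e+00] F [-0.3  0.7 -0.3] op 0.02 gf 0.0 q6 0.01
shift mm in tool [-1.2 -0.3  0.3] turn z 0.001
```

View pics/z5.png

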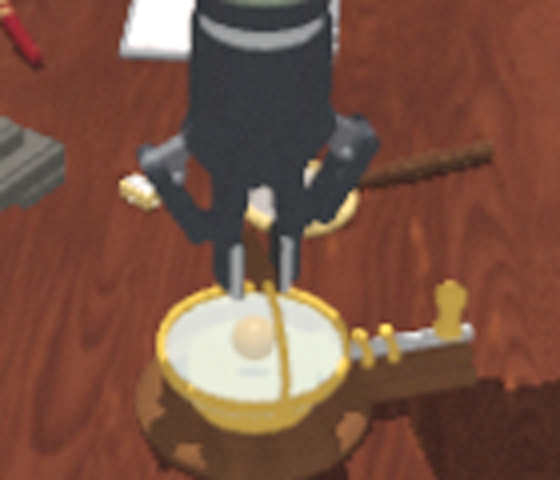

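The grip (crop (260,255)) sits centred between the pads. Closing gently.

```bash

python3 -m pendant '[[0,0,0,0,0,0],[0,0,0,0,0,0],[0,0,0,0,0,0],[0,0,0,0,0,0],[0,0,0,0,0,0]]' 14
python3 -m pendant '[[0,0,0,0,0,0],[0,0,0,0,0,0],[0,0,0,0,0,0],[0,0,0,0,0,0],[0,0,0,0,0,0]]' 8
python3 -c "
from h import *
go([.5083,.2137,.085],21);print(ctrl.sense()['torque'])"
```

```text
time: 9.95
tcp_pos: [0.5081, 0.2149, 0.0853]
eef_rot: [-1.779, -2.589, -0.0]
contact_force: [-0.3, -0.3, 1.4]
opening: 0.0141
gripper_force: 0.0
time: 10.45
tcp_pos: [0.5082, 0.215, 0.0854]
eef_rot: [1.779, 2.589, 0.0]
contact_force: [0.1, -0.5, -0.2]
opening: 0.0111
gripper_force: 58.8
t 10.45 tcp [0.5082 0.215  0.0854] yaw 21.03 zaxis [ 3.e-04  2.e-04 -1.e+00] F [ 0.1 -0.5 -0.2] op 0.0111 gf 58.7507826089859 q6 0.01
shift mm in tool [-1.2 -0.4  0.4] turn z 0.000
[-0.00421837 -0.14984393 -0.03023475]
```

```bash

python3 -m pendant '[[0,0,-0.4,0,0,0],[0,0,-0.4,0,0,0],[0,0,-0.2,0,0,-0.01],[0,0,0,0,0,-0.02],[0,0,0,0,0,-0.03]]'
python3 -m pendant '[[0,0,0,0,0,-0.04],[0,0,0,0,0,-0.05],[0,0,0,0,0,-0.05],[0,0,0,0,0,-0.05],[0,0,0,0,0,-0.05]]'
python3 -m pendant '[[0,0,0,0,0,-0.05],[0,0,0,0,0,-0.05],[0,0,0,0,0,-0.05],[0,0,0,0,0,-0.05],[0,0,0,0,0,-0.05]]'
python3 -c "
from h import *
go([.5083,.2137,.085],111);print(ctrl.sense()['torque'])"
```

```text
time: 10.95
tcp_pos: [0.508, 0.2149, 0.0862]
eef_rot: [-1.697, -2.643, 0.0]
contact_force: [-0.0, -0.8, -2.0]
opening: 0.0108
gripper_force: 58.5
time: 11.45
tcp_pos: [0.508, 0.2149, 0.0863]
eef_rot: [-1.367, -2.828, -0.0]
contact_force: [-0.8, 0.1, -3.5]
opening: 0.0112
gripper_force: 58.5
time: 11.95
tcp_pos: [0.508, 0.2149, 0.0863]
eef_rot: [-1.004, -2.977, 0.0]
contact_force: [-0.1, -0.2, -2.4]
opening: 0.0109
gripper_force: 58.5
t 11.95 tcp [0.508  0.2149 0.0863] yaw 52.73 zaxis [-1.e-04  0.e+00 -1.e+00] F [-0.1 -0.2 -2.4] op 0.0109 gf 58.46632182598114 q6 -0.54
shift mm in tool [-1.  -0.8  1.3] turn z -1.017
[ 0.00177723 -0.01261501 -0.05388847]
```

Turning freely, carrying the dish's weight. About 1.017 rad remain.

```bash

python3 -m pendant '[[0,0,0,0,0,-0.06],[0,0,0,0,0,-0.06],[0,0,0,0,0,-0.06],[0,0,0,0,0,-0.06],[0,0,0,0,0,-0.06]]'
python3 -m pendant '[[0,0,0,0,0,-0.06],[0,0,0,0,0,-0.06],[0,0,0,0,0,-0.06],[0,0,0,0,0,-0.06],[0,0,0,0,0,-0.06]]'
python3 -m pendant '[[0,0,0,0,0,-0.06],[0,0,0,0,0,-0.06],[0,0,0,0,0,-0.05],[0,0,0,0,0,-0.05],[0,0,0,0,0,-0.05]]'
python3 -m pendant '[[0,0,0,0,0,-0.05],[0,0,0,0,0,-0.04],[0,0,0,0,0,-0.03],[0,0,0,0,0,-0.02],[0,0,0,0,0,0]]'
python3 -c "
from h import *
go([.5083,.2137,.085],111);print(ctrl.sense()['torque'])"
```

```text
time: 12.45
tcp_pos: [0.508, 0.2149, 0.0863]
eef_rot: [-0.547, -3.093, -0.0]
contact_force: [-0.1, 0.3, -0.9]
opening: 0.011
gripper_force: 58.5
time: 12.95
tcp_pos: [0.5081, 0.2149, 0.0863]
eef_rot: [-0.079, -3.141, -0.0]
contact_force: [-0.8, -0.1, -1.5]
opening: 0.011
gripper_force: 58.5
time: 13.45
tcp_pos: [0.508, 0.2149, 0.0863]
eef_rot: [0.344, -3.123, -0.0]
contact_force: [0.2, 0.1, -1.0]
opening: 0.0107
gripper_force: 58.5
time: 13.95
tcp_pos: [0.5081, 0.2149, 0.0863]
eef_rot: [-0.557, 3.092, 0.0]
contact_force: [-0.2, -0.5, -2.0]
opening: 0.011
gripper_force: 58.5
t 13.95 tcp [0.5081 0.2149 0.0863] yaw 110.44 zaxis [-0.e+00  1.e-04 -1.e+00] F [-0.2 -0.5 -2. ] op 0.011 gf 58.504212498664856 q6 -1.55
shift mm in tool [ 0.2 -1.2  1.3] turn z -0.010
[-0.01638495  0.01234164  0.07268824]
```

```bash

python3 -m pendant '[[0,0,-0.5,0,0,0],[0,0,-1,0,0,0],[0,0,-1.5,0,0,0],[0,0,-1.5,0,0,0],[0,0,-1.5,0,0,0]]'
python3 -m pendant '[[0,0,-2,0,0,0],[0,0,-2,0,0,0],[0,0,-2,0,0,0],[0,0,-2,0,0,0],[0,0,-2,0,0,0]]'
```

```text
time: 14.45
tcp_pos: [0.5082, 0.2149, 0.0925]
eef_rot: [-0.557, 3.092, 0.0]
contact_force: [-0.5, 0.1, -1.1]
opening: 0.0112
gripper_force: 58.5
time: 14.95
tcp_pos: [0.5081, 0.2149, 0.1025]
eef_rot: [-0.557, 3.092, 0.0]
contact_force: [-0.6, -0.8, -1.1]
opening: 0.0111
gripper_force: 58.5
```

Free. Lifting on, gently.

```bash

python3 -m pendant '[[0,0,-3,0,0,0],[0,0,-4,0,0,0],[0,0,-5,0,0,0],[0,0,-6,0,0,0],[0,0,-7,0,0,0]]'
python3 -m pendant '[[0,0,-8,0,0,0],[0,0,-8,0,0,0],[0,0,-8,0,0,0],[0,0,-7,0,0,0],[0,0,-6,0,0,0]]'
python3 -m pendant '[[0,0,-4,0,0,0],[0,0,-2,0,0,0],[0,0,-1,0,0,0],[0,0,0,0,0,0],[0,0,0,0,0,0]]'
python3 - <<'E'
from h import *
go([.465,.05,.171]);go([.5618,-.2242,.171])
s=snap('side','side6.png')
cv2.imwrite('pics/z6.png',cv2.resize(s['color'][150:350,240:440],None,fx=3,fy=3,interpolation=2))
E
```

```text
time: 15.45
tcp_pos: [0.5081, 0.2149, 0.1279]
eef_rot: [-0.557, 3.092, 0.0]
contact_force: [-0.1, -0.4, -1.6]
opening: 0.0111
gripper_force: 58.5
time: 15.95
tcp_pos: [0.5082, 0.215, 0.1651]
eef_rot: [-0.557, 3.091, 0.0]
contact_force: [0.7, -0.6, -2.1]
opening: 0.0109
gripper_force: 58.5
time: 16.45
tcp_pos: [0.5079, 0.2149, 0.171]
eef_rot: [0.556, -3.091, 0.0]
contact_force: [0.6, 0.3, -2.2]
opening: 0.0111
gripper_force: 58.5
t 16.45 tcp [0.5079 0.2149 0.171 ] yaw 110.41 zaxis [-6.e-04 -2.e-04 -1.e+00] F [ 0.6  0.3 -2.2] op 0.0111 gf 58.485644459724426 q6 -1.55
shift mm in tool [  97.7 -139.5    0. ] 
t 16.45 tcp [0.5079 0.2149 0.171 ] yaw 110.41 zaxis [-6.e-04 -2.e-04 -1.e+00] F [ 0.6  0.3 -2.2] op 0.0111 gf 58.485644459724426 q6 -1.55
shift mm in tool [ 102.6 -430.3    0. ]
```

View pics/z6.png

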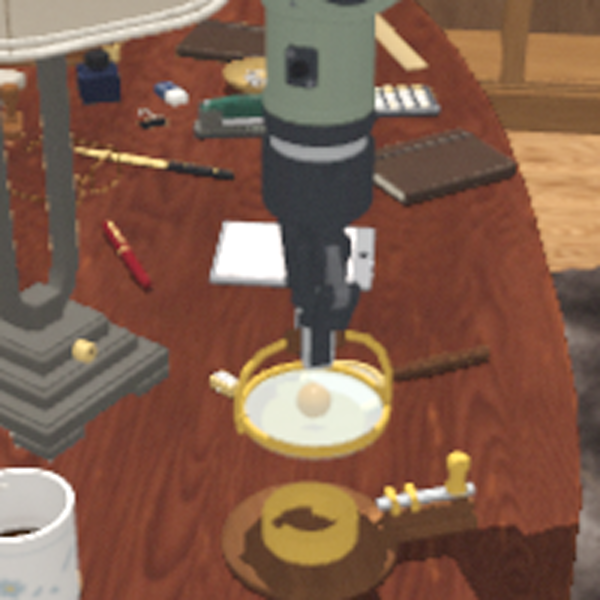

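The dish hangs level off the stand with the ball centred (crop (313,400)). Carrying it to the pad, bowing around the lampshade.

```bash

python3 -m pendant '[[1,-1.5,0,0,0,0],[3,-4,0,0,0,0],[5,-7,0,0,0,0],[7,-10,0,0,0,0],[9,-13,0,0,0,0]]'
python3 -m pendant '[[10,-14,0,0,0,0],[10,-14,0,0,0,0],[10,-14,0,0,0,0],[10,-14,0,0,0,0],[10,-14,0,0,0,0]]'
python3 -m pendant '[[8,-15,0,0,0,0],[6,-15,0,0,0,0],[4,-16,0,0,0,0],[3,-16,0,0,0,0],[2,-16,0,0,0,0]]'
python3 -m pendant '[[1,-17,0,0,0,0],[1,-17,0,0,0,0],[1,-17,0,0,0,0],[1,-17,0,0,0,0],[1,-17,0,0,0,0]]'
python3 -m pendant '[[0,-17,0,0,0,0],[0,-17,0,0,0,0],[0,-17,0,0,0,0],[0,-17,0,0,0,0],[0,-17,0,0,0,0]]'
python3 -m pendant '[[0,-15,0,0,0,0],[0,-14,0,0,0,0],[0,-12,0,0,0,0],[0,-10,0,0,0,0],[0,-9,0,0,0,0]]'
python3 -m pendant '[[0,-7,0,0,0,0],[0,-5,0,0,0,0],[0,-3,0,0,0,0],[0,-1.5,0,0,0,0],[0,-0.3,0,0,0,0]]'
python3 - <<'E'
from h import *
go([.5618,-.2242,.171])
s=snap('side','side7.png');t=snap('top','top7.png')
a=cv2.resize(s['color'][120:280,270:430],None,fx=2.5,fy=2.5,interpolation=2);b=cv2.resize(t['color'][190:290,340:440],None,fx=4,fy=4,interpolation=2)
cv2.imwrite('pics/z7.png',np.hstack([a,b]))
E
```

```text
time: 17.0
tcp_pos: [0.4967, 0.1719, 0.1713]
eef_rot: [0.557, -3.092, 0.0]
contact_force: [-0.7, -0.2, -2.7]
opening: 0.0112
gripper_force: 58.5
time: 17.5
tcp_pos: [0.4741, 0.0882, 0.1714]
eef_rot: [-0.556, 3.092, -0.0]
contact_force: [-0.0, 0.6, -2.0]
opening: 0.0107
gripper_force: 58.5
time: 18.0
tcp_pos: [0.4797, 0.0072, 0.1715]
eef_rot: [-0.556, 3.092, -0.0]
contact_force: [-0.6, -0.3, -2.0]
opening: 0.0109
gripper_force: 58.5
time: 18.5
tcp_pos: [0.5047, -0.0742, 0.1714]
eef_rot: [-0.556, 3.092, -0.0]
contact_force: [-0.7, -0.1, -2.0]
opening: 0.0111
gripper_force: 58.5
time: 19.0
tcp_pos: [0.5353, -0.1536, 0.1712]
eef_rot: [-0.557, 3.092, 0.0]
contact_force: [1.1, 0.4, -2.9]
opening: 0.0108
gripper_force: 58.5
time: 19.5
tcp_pos: [0.556, -0.2092, 0.1712]
eef_rot: [0.557, -3.092, -0.0]
contact_force: [-0.2, -0.5, -1.6]
opening: 0.0109
gripper_force: 58.5
time: 20.0
tcp_pos: [0.5616, -0.2242, 0.1713]
eef_rot: [0.557, -3.092, -0.0]
contact_force: [0.4, 0.7, -3.1]
opening: 0.0109
gripper_force: 58.5
t 20.0 tcp [ 0.5616 -0.2242  0.1713] yaw 110.42 zaxis [-1.e-04  3.e-04 -1.e+00] F [ 0.4  0.7 -3.1] op 0.0109 gf 58.513054847717285 q6 -2.33
shift mm in tool [-0.2 -0.1  0.3]
```

View pics/z7.png

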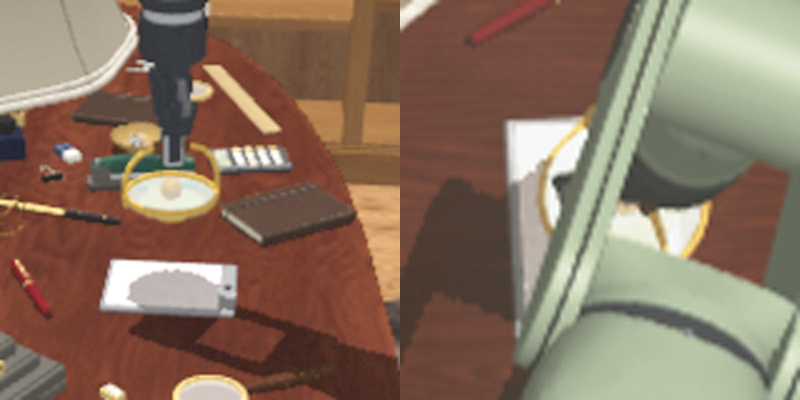

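The dish is level over the pad with the ball in the middle (side crop (171,187)). Letting it settle, then handing in.

```bash

python3 -m pendant '[[0,0,0,0,0,0],[0,0,0,0,0,0],[0,0,0,0,0,0],[0,0,0,0,0,0],[0,0,0,0,0,0]]'
python3 -m pendant '[[0,0,0,0,0,0],[0,0,0,0,0,0],[0,0,0,0,0,0],[0,0,0,0,0,0],[0,0,0,0,0,0]]'
python3 -c "
from rig import ctrl
print(ctrl.close_job())"
```

```text
time: 20.6
tcp_pos: [0.5616, -0.2243, 0.1713]
eef_rot: [-0.557, 3.092, 0.0]
contact_force: [0.3, 0.0, -2.3]
opening: 0.0109
gripper_force: 58.5
time: 21.1
tcp_pos: [0.5616, -0.2243, 0.1713]
eef_rot: [-0.557, 3.092, 0.0]
contact_force: [-0.5, 0.1, -2.1]
opening: 0.0111
gripper_force: 58.5
the job is handed in; nothing more can be done
None
```

The job is handed in at about 21 s: bolt drawn, dish turned free and lifted off, now held level and still about 11 cm above the middle of the light pad, with the ball still in the middle; no verdict came back.

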